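# Sort the button tins that rock

## Task

Some of the three button tins have a bent base and rock when you press the lid's rim at the dotted end; the others stand steady. Find out which is which, and stand every steady tin flat in the white tray and every rocking one flat in the red tray, with the thread spools and the dropper bottle left standing where they are and no tin tipped over.

Things in the scene. Friction and masses are not known exactly. Their poses are not given: they have to be found in the camera images.
- tin_blue_center (a point): closed oblong button tin with a blue lid, 70 mm long (its x), 52 mm wide (its y), 30 mm high, 90 to 170 g. This point is its centre, 15 mm above its underside; z up. A white dot on the lid, 20 mm along +x, marks its front end. The lid has a raised rim 4 mm wide all round, its highest part. The tins look alike but for colour
- tin_blue: the blue-lidded tin; origin at the centre of its underside. By chance it is steady or rocking, whatever its colour: none, some or all may rock. Steady: gives nowhere at the rim. Rocking: its base is bent up at the front, so it stands level, but pressed with 1 N or more on the rim of the dotted end it tips about 0.15 rad (that rim sinks 3 to 4 mm, then stops firm)
- tin_green_center (a point): closed oblong button tin with a green lid, 70 mm long (its x), 52 mm wide (its y), 30 mm high, 90 to 170 g. This point is its centre, 15 mm above its underside; z up. A white dot on the lid, 20 mm along +x, marks its front end. The lid has a raised rim 4 mm wide all round, its highest part. The tins look alike but for colour
- tin_green: the green-lidded tin; origin at the centre of its underside. By chance it is steady or rocking, whatever its colour: none, some or all may rock. Steady: gives nowhere at the rim. Rocking: its base is bent up at the front, so it stands level, but pressed with 1 N or more on the rim of the dotted end it tips about 0.15 rad (that rim sinks 3 to 4 mm, then stops firm)
- tin_yellow_center (a point): closed oblong button tin with a yellow lid, 70 mm long (its x), 52 mm wide (its y), 30 mm high, 90 to 170 g. This point is its centre, 15 mm above its underside; z up. A white dot on the lid, 20 mm along +x, marks its front end. The lid has a raised rim 4 mm wide all round, its highest part. The tins look alike but for colour
- tin_yellow: the yellow-lidded tin; origin at the centre of its underside. By chance it is steady or rocking, whatever its colour: none, some or all may rock. Steady: gives nowhere at the rim. Rocking: its base is bent up at the front, so it stands level, but pressed with 1 N or more on the rim of the dotted end it tips about 0.15 rad (that rim sinks 3 to 4 mm, then stops firm)
- tray_white: shallow white plastic tray for the tins that stand steady, fixed: 74 x 244 mm outside, long side along its y, wall 4 mm thick, rim 12 mm and inner floor 5 mm above the worktop, dark mat inside; holds three tins end to end (lengthwise in a row). Origin: centre of its underside, on the worktop; z up
- tray_red: shallow red plastic tray for the tins that rock, fixed: 74 x 244 mm outside, long side along its y, wall 4 mm thick, rim 12 mm and inner floor 5 mm above the worktop, dark mat inside; holds three tins end to end (lengthwise in a row). Origin: centre of its underside, on the worktop; z up
- spool_5_center (a point): standing spool of ochre-yellow thread, 25 mm diameter, 43 mm high, close behind the back end of a tin; leave it alone. The point is its centre, half-way up
- spool_6_center (a point): standing spool of purple thread, 25 mm diameter, 43 mm high, close behind the back end of a tin; leave it alone. The point is its centre, half-way up
- spool_7_center (a point): standing spool of teal thread, 25 mm diameter, 43 mm high, close behind the back end of a tin; leave it alone. The point is its centre, half-way up
- dropper_center (a point): standing brown dropper bottle with a black top, 33 mm across, 102 mm high; leave it alone. The point is its centre, half-way up
Not all that is in view belongs to the job. Of the things that look like the tin_blue, the larger one is meant.

How it is judged:
By the outcome, as a careful person would: the job done as asked, in the order asked, and still so for the second after the job is handed in, with the robot touching nothing.
It also fails if it takes over 70 s, if anything falls off the work surface, if the arm or the gripper's body presses on something with over 40 N, if the wrist force passes 120 N, or if a joint passes its speed limit or range.

## Robot

A 7-joint arm with a two-finger parallel gripper is mounted at the origin on a cart in front of the work surface, level with it; the furniture and walls round the work are solid. World frame = base frame: x ahead of the robot, y to its left, z up, the work surface at z = 0. Lengths are in mm, angles in rad, forces in N, time in s.
With the tool pointing down it reaches from about 400 to 875 mm from the base axis. Payload 4.4 kg.
Tool frame: the origin (TCP) lies on the centre line of the jaws, within the pads' length; the fingertips stand 25 mm ahead of it and the grasp point (between the pads) lies 6 mm ahead of it (ctrl.finger_overhang is the distance from the TCP to the fingertips, in mm); z points along the fingers, y is the line along which they close (so a half turn about z gives the same grasp; the last joint's range is limited). The gripper opens to 85 mm and grips with 20 to 120 N. Pads are 22 mm wide; open, the fingers measure 114 mm over their backs; the gripper's body (76 mm by 85 mm) begins 54 mm behind the grasp point. The pads swing forward as they close: fully open they stand 13 mm farther back than shut.
Start: joints at [-1.276, 0.628, 0.038, 1.517, -0.027, 0.996, -0.02], TCP at [229.442, 608.173, 217.713] pointing down, gripper open.
Joint ranges: [-3.06, 3.06], [-0.37, 2.12], [-1.25, 1.32], [0.18, 2.47], [-1.1, 4.24], [0.23, 1.98], [-2.94, 2.94]. Speed limits (rad/s): [2.57, 2.57, 3.14, 3.14, 3.14, 3.14, 3.14].

## Interface

Orientations are given as [roll, pitch, yaw] about the fixed x, y, z axes, in that order (R = Rz(yaw) Ry(pitch) Rx(roll)).
In Python, from cell import ctrl gives the robot as it stands. The module is installed in compiled form; this text tells all that it offers.
- The arm moves only by the tool play_rows, never from a script. Its argument "targets" is a list of rows, each a list of 5 numbers: the closure, from 0 (fully open) to 1 (shut), then the shift along the tool's x, y, z in cm, then the turn about the tool's z in degrees. In form: [[gripper, dx, dy, dz, spin], ...]. A call has 1 to 10 rows; each row is the pose to reach, as a shift and turn from the pose commanded when the call began, along the tool's axes at that moment; what a row does not reach only later rows make up. A row lasts 1/10 s, in which the tool goes at most 50 mm and 8.59 degrees, less where a joint would pass 70% of its speed; a pose out of reach is approached as far as the arm can. A call with a gripper value outside its range is refused whole. The fingers move at their own pace and stop on an object; the grip force is fixed at half the most. Time passes only in rows, so rows that repeat a pose let the fingers close. It gives the time, the measured TCP pose, the force, the opening and the grip force at its end, in the units of the state.
- ctrl.read_state(): the state, without advancing time (a new reading comes with each control period).
- ctrl.get_image(name): name is "side" or "top"; returns (picture, depth): 384x512x3 uint8, red, green, blue; 384x512 float32, mm along the optical axis (not along the pixel's ray), 0 where there is no reading.
- ctrl.calibration(name): a dict with "vfov" (degrees; the focal length in pixels is half the picture's height over the tangent of half this angle, whatever the lens; pixels are square), "cx", "cy" (the principal point, pixels), "extrinsics" (4x4, takes a point from camera to world coordinates). Camera axes: x right, y down, z forward; pixel columns grow to the right and rows downward; lengths in mm; the calibration is good to about 2 mm. A picture is of the moment at which its call begins. calibration takes no time and is no camera call.
- ctrl.finish_job(): hands the job in; it is judged then, once.
Trained networks look in the newest picture that a camera, given by its name, has taken for a name from the list of things; names that differ only in an ending like _2 or _b are one class to them, and where a whole thing is asked for, a point or a joint stands for the part that bears it (a point fixed in the world has none). Each returns a list of dicts, best first, with "confidence" (0 to 1); they miss things now and then, are a little off and sometimes report something else, mostly with a low value. They report only what shows in the picture. A call takes as long as a camera call. They do not tell look-alikes from the thing itself.
- ctrl.search_frame(camera, name): "bbox" ([left, top, right, bottom] in pixels, round what is visible of it).
- ctrl.trace(camera, name): "pixels" (384x512 bool, what is visible of it) and "bbox" ([left, top, right, bottom] in pixels, round what is visible of it).
The state is a dict: "clock": time; "qpos": joint angles; "qd": joint speeds; "tau": joint torques, N m; "eef_pos": TCP position; "tool_rot": TCP orientation; "force": force on the tool from outside, world axes, zero at the start; "torque": the same for the moment, N m; "width": finger opening in mm; "gripper_force": force on a finger pad.
Only numpy, scipy, OpenCV 4.12 (cv2) and the standard library are available. Lean on these libraries where they do the work, as an engineer would, in place of code of your own. Each camera call takes 0.05 s, during which the arm holds its last target. There are 200 camera calls.

## Working session

There is one attempt and no reset: what is moved stays moved. The work goes in short steps, Python scripts to look and compute and a tool call to move; the robot and the scene stay as the last step left them, time stands still between calls to the robot, and variables do not carry over. Pictures are saved under pics/ and viewed, at most 10 in all, crops included, and the job is handed in when it is done.

Besides the shell and the picture viewer there is one more tool, called after "Call:" as a command line: name --pt "numbers of a row" for each row, then --argument value for the rest. play_rows: Moves the arm, as the interface text tells. Its arguments: {"type":"object","properties":{"targets":{"type":"array"}},"required":["targets"]}

```bash
mkdir -p pics; cat > h.py <<'E'
import numpy as np, cv2
from cell import ctrl
def cal(n):
    c=ctrl.calibration(n); f=192/np.tan(np.radians(c["vfov"])/2); return f,c["cx"],c["cy"],np.array(c["extrinsics"])
def cloud(n,d):
    f,cx,cy,E=cal(n); v,u=np.mgrid[0:384,0:512]
    P=np.stack([(u-cx)/f*d,(v-cy)/f*d,d,np.ones_like(d)],-1)
    return (P@E.T)[...,:3]
def save(n,im): cv2.imwrite("pics/"+n,cv2.cvtColor(im,cv2.COLOR_RGB2BGR))
E
python3 - <<'E'
from h import *
np.set_printoptions(precision=3,suppress=True)
s=ctrl.read_state();print(s)
for n in("top","side"):
    im,d=ctrl.get_image(n); save(n+"0.png",cv2.resize(im,None,fx=1.5,fy=1.5)); C=cloud(n,d)
    np.savez(n+"0.npz",im=im,C=C,d=d); print(n,cal(n)[3][:3,3])
    for k in["tin_blue","tin_green","tin_yellow","tray_white","tray_red","spool_5_center","spool_6_center","spool_7_center","dropper_center"]:
        for r in ctrl.trace(n,k)[:4]:
            p=r["pixels"]&(d>0)
            if p.sum()<10: continue
            Q=C[p]; t=Q[Q[:,2]>np.percentile(Q[:,2],95)-5]
            (cx,cy),(w,h),a=cv2.minAreaRect(t[:,:2].astype(np.float32))
            print(n,k,round(r["confidence"],2),np.array(r["bbox"]).round(),"rect",np.array([cx,cy,w,h,a]).round(1),"z",np.percentile(Q[:,2],[5,95]).round())
E
```

```text
{'clock': 0.0, 'qpos': array([-1.276,  0.629,  0.038,  1.518, -0.027,  0.996, -0.02 ]), 'qd': array([-0.001, -0.001, -0.001, -0.001, -0.001, -0.   ,  0.002]), 'tau': array([  0.001, -56.34 ,   1.227, -19.344,   0.011,   0.011,  -0.   ]), 'eef_pos': array([229.173, 607.56 , 216.797]), 'tool_rot': array([-3.14 , -0.   ,  2.781]), 'force': array([ 0.283, -0.219,  0.229]), 'torque': array([ 0.053, -0.016,  0.038]), 'gripper_force': 0.0, 'width': 85.50201720625965}
top [ 492.506 -178.557  912.833]
top tin_blue 0.81 [281. 150. 320. 183.] rect [ 610.7 -301.    50.9   70.    54.1] z [25. 31.]
top tin_blue 0.69 [210. 148. 243. 185.] rect [ 607.3 -136.2   51.8   69.9   72.6] z [ 3. 31.]
top tin_blue 0.63 [334. 141. 357. 164.] rect [ 647.1 -409.9   36.2   49.5   27.6] z [14. 23.]
top tin_blue 0.45 [147. 173. 162. 184.] rect [575.2  29.8  22.6  23.6  54. ] z [ 7. 45.]
top tin_yellow 0.93 [109. 162. 146. 196.] rect [572.6  87.8  70.6  52.   81.6] z [22. 31.]
top tray_white 0.68 [105. 216. 214. 256.] rect [448.7  13.5 244.   74.1  86.7] z [ 3. 12.]
top tray_white 0.38 [112. 167. 149. 197.] rect [5
[... 913 characters left out ...]
6.9] z [ 4. 12.]
side tray_white 0.6 [192. 210. 235. 244.] rect [ 599.8 -132.8   55.    85.9   71.8] z [ 1. 31.]
side tray_red 0.78 [273. 166. 338. 248.] rect [ 431.1 -267.1  245.8   74.2   84.5] z [ 4. 12.]
side spool_5_center 0.7 [209. 155. 223. 172.] rect [ 662.7 -323.8   21.9   26.2   17.8] z [ 7. 45.]
side spool_6_center 0.58 [232. 219. 244. 243.] rect [ 551.1 -131.8   22.7   24.8   17.3] z [ 2. 44.]
side spool_6_center 0.46 [225. 246. 304. 367.] rect [447.3  14.5 245.3  74.5  86.5] z [ 4. 12.]
side spool_7_center 0.68 [191. 276. 207. 299.] rect [574.2  32.   24.2  22.5  79.1] z [10. 44.]
side dropper_center 0.8 [271. 114. 286. 151.] rect [ 545.1 -441.2   12.5   10.     8.2] z [ 1. 92.]
```

View pics/top0.png

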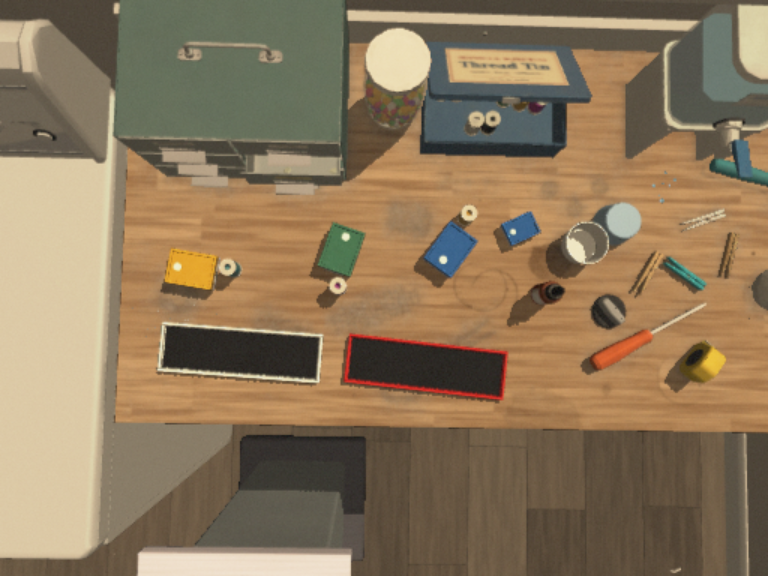

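```bash
python3 - <<'E'
from h import *
z=np.load("top0.npz");im,C=z["im"],z["C"]
S=np.load("side0.npz")
cv2.imwrite("pics/crop1.png",cv2.cvtColor(np.vstack([cv2.resize(im[130:220,100:390],(800,248),interpolation=cv2.INTER_CUBIC),cv2.resize(S["im"][100:340,140:340],(400,350))[:, :400] if 0 else np.hstack([cv2.resize(S["im"][100:350,150:350],(280,350),interpolation=cv2.INTER_CUBIC),np.zeros((350,520,3),np.uint8)])]),cv2.COLOR_RGB2BGR))
for nm,(c,a,b) in {"blue":((610,-300),0,0),"green":((607,-136),0,0),"yellow":((572,88),0,0)}.items():
  for n,I,P in(("top",im,C),("side",S["im"],S["C"])):
    m=(np.hypot(P[...,0]-c[0],P[...,1]-c[1])<30)&(P[...,2]>22)&(P[...,2]<36)
    I2=I.astype(int); w=m&(I2.min(-1)>170)
    print(nm,n,w.sum(),P[w].mean(0).round(1) if w.sum() else I2[m].min(-1).max())
E
```

```text
blue top 21 [ 594.7 -290.2   28.3]
blue side 16 [ 594.2 -289.4   29.2]
green top 17 [ 626.5 -142.2   29.1]
green side 17 [ 625.7 -142.1   29.1]
yellow top 16 [575.7 108.   29.3]
yellow side 32 [575.1 108.5  29. ]
```

View pics/crop1.png

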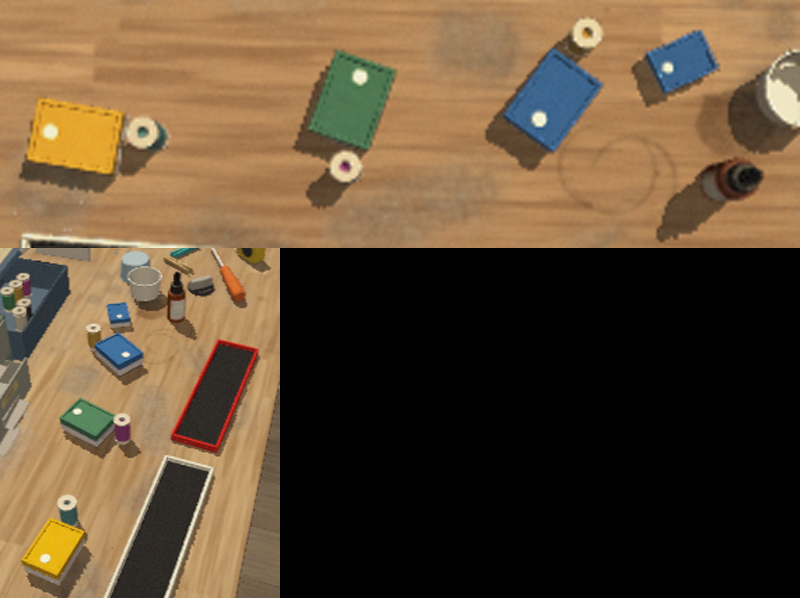

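```bash
cat >> h.py <<'E'
T={"blue":(610.,-300.3,144.2),"green":(607,-135.6,-17.5),"yellow":(572.2,88.3,81.5)}
def plan(cmd,x,y,z,yaw):
    "cmd=(x,y,z,yaw deg) -> dx,dy,dz cm, spin deg"
    a=np.radians(cmd[3]); d=np.array([x-cmd[0],y-cmd[1],z-cmd[2]])
    s=(cmd[3]-yaw+180)%360-180
    return [round(v,2) for v in((d[0]*np.cos(a)+d[1]*np.sin(a))/10,(d[0]*np.sin(a)-d[1]*np.cos(a))/10,-d[2]/10,s)]
E
python3 - <<'E'
from h import *
P=np.vstack([np.load(n+"0.npz")["C"].reshape(-1,3) for n in("top","side")]); P=P[np.isfinite(P).all(1)]
print("overhang",ctrl.finger_overhang)
for k,(x,y,a) in T.items():
    r=np.hypot(P[:,0]-x,P[:,1]-y)
    print(k,[(R,P[(r>R-10)&(r<=R)&(P[:,2]<600)][:,2].max().round()) for R in range(40,160,10)])
A=np.array([229,608]);B=np.array([575,121])
for t in np.linspace(0,1,13):
    c=A+t*(B-A); q=P[(np.hypot(*(P[:,:2]-c).T)<90)&(P[:,2]<700)]; print(c.round(),q[:,2].max().round() if len(q) else None,end="; ")
c=(229.4,608.2,217.7,159.3)
x,y,a=T["yellow"];a_=np.radians(a); 
print("\n press yellow hover",(x+38*np.cos(a_),y+38*np.sin(a_)),plan(c,x+38*np.cos(a_),y+38*np.sin(a_),85,a))
E
```

```text
overhang 25.0
blue [(40, np.float64(35.0)), (50, np.float64(45.0)), (60, np.float64(46.0)), (70, np.float64(46.0)), (80, np.float64(44.0)), (90, np.float64(23.0)), (100, np.float64(24.0)), (110, np.float64(23.0)), (120, np.float64(23.0)), (130, np.float64(516.0)), (140, np.float64(516.0)), (150, np.float64(518.0))]
green [(40, np.float64(33.0)), (50, np.float64(46.0)), (60, np.float64(45.0)), (70, np.float64(46.0)), (80, np.float64(6.0)), (90, np.float64(131.0)), (100, np.float64(129.0)), (110, np.float64(189.0)), (120, np.float64(199.0)), (130, np.float64(199.0)), (140, np.float64(199.0)), (150, np.float64(199.0))]
yellow [(40, np.float64(34.0)), (50, np.float64(45.0)), (60, np.float64(47.0)), (70, np.float64(46.0)), (80, np.float64(42.0)), (90, np.float64(15.0)), (100, np.float64(14.0)), (110, np.float64(14.0)), (120, np.float64(16.0)), (130, np.float64(147.0)), (140, np.float64(146.0)), (150, np.float64(198.0))]
[229. 608.] None; [258. 567.] None; [287. 527.] None; [316. 486.] None; [344. 446.] 21.0; [373. 405.] 24.0; [402. 364.] 24.0; [431. 324.] 25.0; [460. 283.] 25.0; [488. 243.] 24.0; [517. 202.] 33.0; [546. 162.] 35.0; [575. 121.] 47.0; 
 press yellow hover (np.float64(577.8167576229253), np.float64(125.88260280775285)) [np.float64(-49.64), np.float64(-32.8), np.float64(13.27), 77.8]
```

Call:
play_rows --pt "1 -49.64 -32.8 13.27 77.8" --pt "1 -49.64 -32.8 13.27 77.8" --pt "1 -49.64 -32.8 13.27 77.8" --pt "1 -49.64 -32.8 13.27 77.8" --pt "1 -49.64 -32.8 13.27 77.8" --pt "1 -49.64 -32.8 13.27 77.8" --pt "1 -49.64 -32.8 13.27 77.8" --pt "1 -49.64 -32.8 13.27 77.8" --pt "1 -49.64 -32.8 13.27 77.8" --pt "1 -49.64 -32.8 13.27 77.8"

```text
clock: 2.0
eef_pos: [516.4, 211.5, 108.5]
tool_rot: [3.141, -0.0, 1.42]
force: [1.7, 1.2, 0.1]
width: 0.1
gripper_force: 0.0
```

Call:
play_rows --pt "1 0 0 0 0" --pt "1 0 0 0 0"

```text
clock: 2.2
eef_pos: [516.1, 211.1, 108.6]
tool_rot: [-3.141, 0.0, 1.419]
force: [0.3, 0.1, -0.6]
width: 0.0
gripper_force: 0.0
```

Call:
play_rows --pt "1 -7.49 7.39 2.3 0" --pt "1 -7.49 7.39 2.3 0" --pt "1 -7.49 7.39 2.3 0" --pt "1 -7.49 7.39 4.7 0" --pt "1 -7.49 7.39 4.9 0" --pt "1 -7.49 7.39 4.9 0"

```text
clock: 2.8
eef_pos: [576.2, 129.7, 59.6]
tool_rot: [-3.14, -0.001, 1.426]
force: [0.8, -0.3, 0.3]
width: 0.1
gripper_force: 0.0
```

Call:
play_rows --pt "1 0 0 0.25 0" --pt "1 0 0 0.45 0" --pt "1 0 0 0.5 0" --pt "1 0 0 0.5 0" --pt "1 0 0 0.5 0"

```text
clock: 3.3
eef_pos: [577.6, 127.8, 55.1]
tool_rot: [3.141, -0.0, 1.423]
force: [0.4, 0.4, -0.4]
width: -0.0
gripper_force: 0.0
```

Call:
play_rows --pt "1 0 0 0.1 0" --pt "1 0 0 0.1 0" --pt "1 0 0 0.1 0"

```text
clock: 3.6
eef_pos: [577.4, 127.7, 53.8]
tool_rot: [-3.141, 0.0, 1.423]
force: [0.4, 0.1, 0.2]
width: -0.0
gripper_force: 0.0
```

Call:
play_rows --pt "1 0 0 0.1 0" --pt "1 0 0 0.1 0" --pt "1 0 0 0.1 0"

```text
clock: 3.9
eef_pos: [577.4, 127.7, 52.8]
tool_rot: [-3.141, 0.0, 1.423]
force: [-0.1, 0.9, -0.2]
width: 0.4
gripper_force: 0.0
```

Call:
play_rows --pt "1 0 0 -0.6 0" --pt "1 -0.7 0 -0.6 0" --pt "1 -0.7 0 -0.3 0" --pt "1 -0.7 0 -0.2 0" --pt "1 -0.7 0 -0.2 0"

```text
clock: 4.4
eef_pos: [576.1, 120.8, 54.5]
tool_rot: [-3.141, 0.0, 1.423]
force: [-0.1, -0.1, -0.1]
width: 0.4
gripper_force: 0.0
```

Call:
play_rows --pt "1 0 0 0.1 0" --pt "1 0 0 0.1 0" --pt "1 0 0 0.1 0"

```text
clock: 4.7
eef_pos: [576.4, 120.9, 53.8]
tool_rot: [-3.142, -0.0, 1.423]
force: [0.0, -0.3, 0.4]
width: -0.1
gripper_force: 0.0
```

Call:
play_rows --pt "1 0 0 0.1 0" --pt "1 0 0 0.1 0" --pt "1 0 0 0.1 0"

```text
clock: 5.0
eef_pos: [576.4, 120.9, 52.8]
tool_rot: [-3.141, -0.0, 1.423]
force: [-0.4, -0.1, -0.0]
width: -0.5
gripper_force: 0.0
```

Call:
play_rows --pt "1 0 0 0.1 0" --pt "1 0 0 0.1 0" --pt "1 0 0 0.1 0"

```text
clock: 5.3
eef_pos: [576.4, 120.8, 51.8]
tool_rot: [-3.142, 0.0, 1.423]
force: [0.2, -0.1, -0.2]
width: 0.0
gripper_force: 0.0
```

```bash
python3 - <<'E'
from h import *
im,d=ctrl.get_image("side"); save("press_y.png",cv2.resize(im[260:370,130:260],None,fx=5,fy=5,interpolation=cv2.INTER_CUBIC)); s=ctrl.read_state();print(s["eef_pos"],s["force"])
E
```

```text
[576.42810276 120.81263909  51.84463158] [0.01886984 0.3023844  0.36300019]
```

View pics/press_y.png

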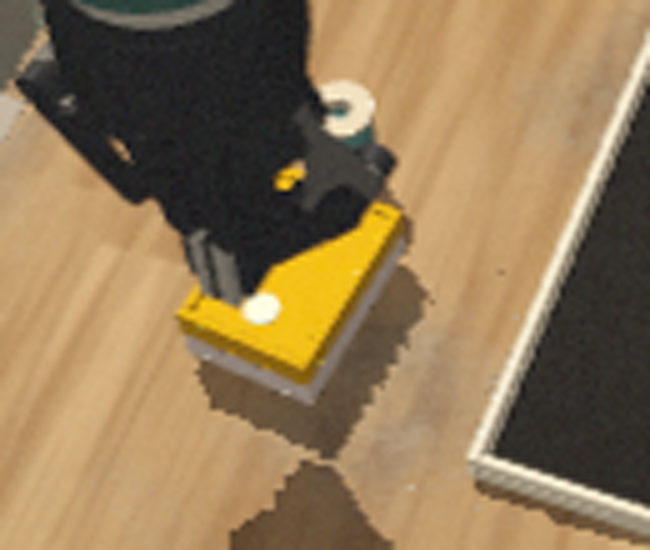

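```bash
python3 - <<'E'
from h import *
for n in("side","top"):
    im,d=ctrl.get_image(n);C=cloud(n,d);I=im.astype(int)
    m=(np.hypot(C[...,0]-576,C[...,1]-121)<45)&(C[...,2]>25)&(C[...,2]<90)
    col=I[...,0]-I[...,2]
    f=m&(abs(col)<25)
    v,u=np.where(f); o=np.argsort(C[f][:,2])[:14]
    print(n); print(np.c_[u,v,C[f].round(),I[f]][o].astype(int))
    y=m&(col>90)&(C[...,2]<40); print("lid z",np.percentile(C[y][:,2],[5,50,95]).round(1))
E
```

```text
side
[[177 320 570 131  70 108  97  87]
 [176 320 571 132  72 121 112  98]
 [175 319 573 131  72 118 110  98]
 [172 318 578 132  74  82  79  66]
 [178 318 568 129  74  66  60  56]
 [177 318 570 130  74  95  89  80]
 [177 319 569 131  74 105 100  89]
 [176 319 570 132  74 113 105  96]
 [178 317 569 128  75  38  36  39]
 [171 317 580 131  75 107 100  91]
 [173 318 576 132  75  56  56  49]
 [179 318 566 129  75  45  44  42]
 [168 313 587 126  76  62  56  53]
 [170 316 581 130  76 119 112 101]]
lid z [26.1 28.3 31. ]
top
[[110 176 574 109  77  56  48  43]
 [110 174 578 109  77 112 104  89]
 [110 175 576 109  78  88  81  70]
 [108 172 582 113  79  68  65  56]
 [107 180 565 114  79  46  39  32]
 [107 179 567 114  80  42  37  32]
 [108 171 584 112  81  42  45  37]
 [109 178 569 109  81 115 106  91]
 [108 170 586 112  83  41  38  35]
 [109 176 573 109  83  50  46  40]
 [109 177 571 109  83  96  86  76]
 [106 179 567 115  84  36  37  36]
 [106 180 565 114  84  26  28  24]
 [109 175 575 109  84  87  78  69]]
lid z [25.9 28.2 31.5]
```

Call:
play_rows --pt "1 0 0 0.1 0" --pt "1 0 0 0.1 0" --pt "1 0 0 0.1 0"

```text
clock: 5.75
eef_pos: [576.4, 120.8, 50.8]
tool_rot: [-3.141, 0.0, 1.423]
force: [0.7, -0.1, 0.4]
width: -0.0
gripper_force: 0.0
```

Call:
play_rows --pt "1 0 0 0.1 0" --pt "1 0 0 0.1 0" --pt "1 0 0 0.1 0"

```text
clock: 6.05
eef_pos: [576.4, 120.8, 49.8]
tool_rot: [-3.141, -0.0, 1.423]
force: [0.3, 0.8, -0.5]
width: -0.0
gripper_force: 0.0
```

```bash
python3 - <<'E'
from h import *
f,cx,cy,E=cal("side");M=np.linalg.inv(E)
for p in [(576,121,25),(576,132,25),(576,121,45),(576,121,70),(576,132,70)]:
    q=M@[*p,1]; print(p,(q[:2]/q[2]*f+[cx,cy]).round(1))
im,d=ctrl.get_image("side");C=cloud("side",d)
for v in range(300,345,2): print(v,[(int(C[v,u,1]),int(C[v,u,2])) for u in(172,176,180)])
print(ctrl.read_state())
E
```

```text
(576, 121, 25) [178.9 328.5]
(576, 132, 25) [176.4 334. ]
(576, 121, 45) [177.5 322.2]
(576, 121, 70) [175.8 314.1]
(576, 132, 70) [173.2 319.7]
300 [(138, 139), (138, 141), (121, 116)]
302 [(138, 134), (136, 133), (124, 115)]
304 [(132, 117), (137, 129), (128, 116)]
306 [(132, 112), (133, 116), (129, 113)]
308 [(133, 107), (134, 113), (129, 106)]
310 [(132, 100), (133, 104), (127, 98)]
312 [(132, 94), (130, 92), (130, 96)]
314 [(131, 86), (130, 87), (127, 86)]
316 [(131, 79), (132, 84), (129, 82)]
318 [(130, 72), (132, 79), (130, 77)]
320 [(111, 30), (131, 70), (107, 29)]
322 [(114, 28), (113, 29), (111, 30)]
324 [(117, 28), (116, 28), (114, 28)]
326 [(121, 28), (119, 27), (117, 28)]
328 [(121, 21), (123, 28), (122, 29)]
330 [(120, 11), (121, 18), (123, 24)]
332 [(117, 0), (122, 12), (124, 21)]
334 [(122, 1), (119, 0), (123, 11)]
336 [(125, 0), (124, 3), (120, -1)]
338 [(127, -2), (126, 0), (124, 0)]
340 [(132, 0), (130, 0), (128, 0)]
342 [(136, 2), (133, -1), (131, -1)]
344 [(138, -1), (137, 0), (135, 0)]
{'clock': 6.1, 'qpos': array([-0.42204558,  0.78652209,  0.26970625,  1.82802976, -0.35454833,
        0.57438363, -0.07576401]), 'qd': array([ 1.03474138e-04, -3.43243751e-04,  2.40169631e-03,  1.26182615e-03,
       -3.80367790e-04,  5.52498200e-04, -8.44721292e-05]), 'tau': array([-5.41878635e-04, -5.53338218e+01,  5.02292767e+00, -1.17459100e+01,
        7.00773075e-03,  2.89685624e-03,  1.09978168e-04]), 'eef_pos': array([576.41123862, 120.82731772,  49.83751345]), 'tool_rot': array([-3.14155167e+00,  1.32366202e-05,  1.42291908e+00]), 'force': array([-0.40009281,  0.03428903,  0.31268468]), 'torque': array([0.02275227, 0.01197377, 0.01029411]), 'gripper_force': 0.0, 'width': 0.08681347730665082}
```

Call:
play_rows --pt "1 0 0 0.2 0" --pt "1 0 0 0.4 0" --pt "1 0 0 0.6 0" --pt "1 0 0 0.8 0" --pt "1 0 0 1.0 0" --pt "1 0 0 1.0 0"

```text
clock: 6.7
eef_pos: [576.2, 120.8, 39.5]
tool_rot: [-3.141, 0.0, 1.423]
force: [0.3, -0.1, 0.6]
width: -0.1
gripper_force: 0.0
```

```bash
cat >> h.py <<'E'
def tip(n="side"):
    im,d=ctrl.get_image(n);C=cloud(n,d);p=ctrl.read_state()["eef_pos"]
    m=(np.hypot(C[...,0]-p[0],C[...,1]-p[1])<22)&(C[...,2]<200)
    return [(a,int((m&(C[...,2]>=a)&(C[...,2]<a+5)).sum())) for a in range(0,110,5)]
E
python3 - <<'E'
from h import *
print(tip());print(ctrl.read_state()["force"])
E
```

```text
[(0, 105), (5, 27), (10, 27), (15, 27), (20, 36), (25, 154), (30, 26), (35, 0), (40, 0), (45, 0), (50, 2), (55, 13), (60, 18), (65, 23), (70, 31), (75, 23), (80, 20), (85, 17), (90, 14), (95, 34), (100, 40), (105, 54)]
[-0.09297781 -0.13491606  0.04258259]
```

Call:
play_rows --pt "1 0 0 0.3 0" --pt "1 0 0 0.7 0" --pt "1 0 0 1.1 0" --pt "1 0 0 1.5 0" --pt "1 0 0 1.8 0" --pt "1 0 0 1.8 0" --pt "1 0 0 1.8 0"

```text
clock: 7.45
eef_pos: [576.4, 120.8, 21.8]
tool_rot: [-3.141, 0.0, 1.423]
force: [-0.5, -0.6, 0.7]
width: -0.3
gripper_force: 0.0
```

```bash
python3 - <<'E'
from h import *
print(tip());print(ctrl.read_state()["force"])
E
```

```text
[(0, 118), (5, 22), (10, 28), (15, 28), (20, 21), (25, 73), (30, 17), (35, 3), (40, 16), (45, 25), (50, 26), (55, 28), (60, 20), (65, 17), (70, 16), (75, 15), (80, 36), (85, 58), (90, 19), (95, 12), (100, 25), (105, 35)]
[0.02447241 0.56071757 0.30824198]
```

Call:
play_rows --pt "1 0 0 0.3 0" --pt "1 0 0 0.5 0" --pt "1 0 0 0.6 0" --pt "1 0 0 0.6 0"

```text
clock: 7.9
eef_pos: [576.5, 121.4, 15.9]
tool_rot: [3.142, -0.001, 1.423]
force: [-0.5, 1.6, 2.1]
width: -0.2
gripper_force: 0.9
```

Call:
play_rows --pt "1 0 0 0.1 0" --pt "1 0 0 0.1 0" --pt "1 0 0 0.1 0"

```text
clock: 8.2
eef_pos: [576.7, 121.6, 15.1]
tool_rot: [3.141, -0.001, 1.423]
force: [-0.2, 3.8, 4.1]
width: -0.4
gripper_force: 1.9
```

Call:
play_rows --pt "1 0 0 0.1 0" --pt "1 0 0 0.1 0" --pt "1 0 0 0.1 0"

```text
clock: 8.5
eef_pos: [576.4, 120.1, 13.7]
tool_rot: [-3.141, 0.001, 1.422]
force: [-0.7, 1.5, 1.3]
width: 0.1
gripper_force: 0.6
```

Call:
play_rows --pt "1 0 0 0.1 0" --pt "1 0 0 0.1 0" --pt "1 0 0 0.1 0"

```text
clock: 8.8
eef_pos: [576.4, 120.5, 12.7]
tool_rot: [-3.141, 0.0, 1.423]
force: [-0.3, -0.4, 0.6]
width: 0.1
gripper_force: 0.4
```

```bash
python3 - <<'E'
from h import *
o=[]
for n,(a,b,c,e) in(("side",(260,370,130,260)),("top",(140,220,80,175))):
    im,d=ctrl.get_image(n);C=cloud(n,d); o.append(cv2.resize(im[a:b,c:e],(400,338),interpolation=cv2.INTER_CUBIC))
    I=im.astype(int); m=(I[...,0]-I[...,2]>100)&(np.hypot(C[...,0]-572,C[...,1]-88)<55)&(C[...,2]>15)
    Q=C[m]; A=np.c_[Q[:,:2]-[572.2,88.3],np.ones(len(Q))]
    t=np.radians(81.5); xx=A[:,:2]@[np.cos(t),np.sin(t)]; yy=A[:,:2]@[-np.sin(t),np.cos(t)]
    k=abs(yy)<25
    print(n,"x ext",np.percentile(xx,[1,99]),"y",np.percentile(yy,[1,99]),[(b,round(np.median(Q[(xx>=b)&(xx<b+10),2]),1)) for b in range(-40,40,10) if((xx>=b)&(xx<b+10)).sum()>3])
    w=(I.min(-1)>165)&(np.hypot(C[...,0]-575,C[...,1]-105)<25); print("dot",C[w].mean(0) if w.any() else None)
save("y2.png",np.hstack(o))
E
```

```text
side x ext [-29.81129713  39.88138527] y [-24.45976298  39.14048682] [(-30, np.float64(35.1)), (-10, np.float64(30.3)), (10, np.float64(27.0)), (20, np.float64(26.1)), (30, np.float64(24.9))]
dot None
top x ext [-31.5283359   34.74514075] y [-25.90359265  24.86785795] [(-40, np.float64(32.4)), (-30, np.float64(33.9)), (-20, np.float64(31.5)), (-10, np.float64(30.3)), (0, np.float64(28.9)), (10, np.float64(27.2)), (20, np.float64(25.9)), (30, np.float64(25.5))]
dot [576.87013143 108.12798193  27.37170715]
```

View pics/y2.png

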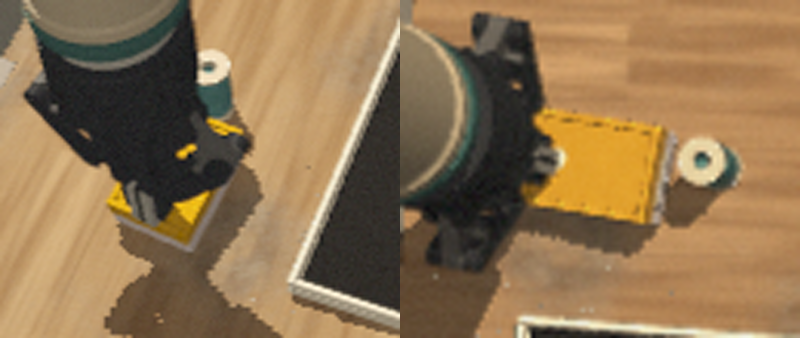

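Call:
play_rows --pt "1 0 0 -2.0 0" --pt "1 0 0 -5.0 0" --pt "0 -3.25 0.06 -5.0 0" --pt "0 -3.25 0.06 -5.0 0" --pt "0 -3.25 0.06 -5.0 0" --pt "0 -3.25 0.06 -5.0 0" --pt "0 -3.25 0.06 -5.0 0" --pt "0 -3.25 0.06 -5.0 0"

```text
clock: 9.7
eef_pos: [572.0, 89.4, 62.4]
tool_rot: [-3.141, -0.0, 1.424]
force: [0.9, 0.5, -0.1]
width: 84.8
gripper_force: 0.0
```

```bash
cat >> h.py <<'E'
def lid(n,k,R=55):
    im,d=ctrl.get_image(n);C=cloud(n,d);I=im.astype(int);x,y,a=T[k]
    c={"yellow":I[...,0]-I[...,2]>100,"blue":I[...,2]-I[...,0]>60,"green":I[...,1]-I[...,0]>25}[k]
    return C[c&(np.hypot(C[...,0]-x,C[...,1]-y)<R)&(C[...,2]>15)&(C[...,2]<50)]
def fingers(n,zmax=110,yl=70):
    im,d=ctrl.get_image(n);C=cloud(n,d);s=ctrl.read_state();p=s["eef_pos"];a=s["tool_rot"][2]
    D=C[...,:2]-p[:2]; xt=D@[np.cos(a),np.sin(a)];yt=D@[np.sin(a),-np.cos(a)]
    m=(abs(xt)<25)&(abs(yt)<yl)&(C[...,2]>36)&(C[...,2]<zmax)
    return xt[m],yt[m],C[...,2][m]
E
python3 - <<'E'
from h import *
np.set_printoptions(precision=1,suppress=True)
for n in("top","side"):
    Q=lid(n,"yellow"); print(n,cv2.minAreaRect(Q[:,:2].astype(np.float32)) if len(Q) else 0)
    x,y,z=fingers(n)
    for lo,hi in((-70,-45),(-45,-25),(-25,25),(25,45),(45,70)):
        k=(y>lo)&(y<hi)
        if k.sum()>5: o=np.argsort(z[k]);print(lo,k.sum(),"zmin",z[k][o[:6]],"y",y[k][o[:6]],"x",x[k][o[:6]])
print(ctrl.read_state()["eef_pos"])
E
```

```text
top ((572.0913696289062, 84.97309112548828), (65.12863159179688, 51.777442932128906), 80.79801940917969)
-70 14 zmin [ 94.8  95.6  97.   99.2  99.2 100. ] y [-46.1 -48.1 -55.2 -53.1 -51.1 -55.5] x [-11.6 -12.2  -7.8  -8.1  -7.8  -6.8]
25 11 zmin [ 90.5  94.6  95.5  98.   99.7 100.7] y [41.6 41.6 42.5 41.6 44.2 41.7] x [ -1.9  -5.3 -11.7  -8.4 -12.6 -11.4]
45 8 zmin [ 96.9 102.7 102.8 104.2 104.5 107.6] y [46.5 51.3 53.4 47.4 55.2 45. ] x [-11.4  -8.   -7.7 -11.3  -7.9 -12.8]
side ((571.7797241210938, 88.79487609863281), (72.12489318847656, 53.72832489013672), 81.2829360961914)
-70 58 zmin [89.7 91.8 92.5 94.5 95.6 95.7] y [-51.1 -51.  -49.2 -51.1 -51.9 -46.6] x [ 6.6  6.1  9.5  5.9 10.6 11. ]
25 78 zmin [88.1 89.2 89.7 89.8 90.  90.8] y [41.9 41.5 40.5 40.8 40.8 41. ] x [-9.6  0.3  4.8 -1.9  7.4 -5.6]
45 16 zmin [92.6 92.8 96.6 96.7 96.9 99.6] y [45.2 46.7 45.8 48.4 52.1 45.3] x [ 9.2 10.  10.4  9.4  6.7 10.3]
[572.2  88.9  62.7]
```

Call:
play_rows --pt "0 0 0 3.5 0" --pt "0 0 0 5.5 0" --pt "0 0 0 6.5 0" --pt "0 0 0 7.15 0" --pt "0 0 0 7.15 0" --pt "1 0 0 7.15 0" --pt "1 0 0 7.15 0" --pt "1 0 0 7.15 0" --pt "1 0 0 7.15 0" --pt "1 0 0 7.15 0"

```text
clock: 10.9
eef_pos: [573.2, 88.8, -7.4]
tool_rot: [3.14, -0.001, 1.423]
force: [-0.4, -0.7, 5.4]
width: 50.8
gripper_force: 63.1
```

Call:
play_rows --pt "1 0 0 -2 0" --pt "1 0 0 -6.5 0" --pt "1 -29.55 -9.03 -6.5 -3" --pt "1 -29.55 -9.03 -6.5 -3" --pt "1 -29.55 -9.03 -6.5 -3" --pt "1 -29.55 -9.03 -6.5 -3" --pt "1 -29.55 -9.03 -6.5 -3" --pt "1 -29.55 -9.03 -6.5 -3" --pt "1 -29.55 -9.03 -6.5 -3" --pt "1 -29.55 -9.03 -6.5 -3"

```text
clock: 11.9
eef_pos: [438.2, -192.9, 56.6]
tool_rot: [-3.142, 0.001, 1.47]
force: [0.1, 0.6, -1.1]
width: 50.5
gripper_force: 63.0
```

Call:
play_rows --pt "1 0 0 0 0"

```text
clock: 12.0
eef_pos: [440.1, -189.2, 56.4]
tool_rot: [3.141, -0.001, 1.476]
force: [0.2, 0.6, -1.1]
width: 50.9
gripper_force: 63.0
```

```bash
python3 - <<'E'
from h import *
np.set_printoptions(precision=1,suppress=True)
s=ctrl.read_state();print(s["eef_pos"],np.degrees(s["tool_rot"]),s["force"])
for n in("side","top"):
    im,d=ctrl.get_image(n);C=cloud(n,d);I=im.astype(int)
    m=(I[...,0]-I[...,2]>90)&(I[...,1]-I[...,2]>50)&(np.hypot(C[...,0]-s["eef_pos"][0],C[...,1]-s["eef_pos"][1])<70)&(C[...,2]>40)&(C[...,2]<130)
    Q=C[m]; print(n,len(Q)); 
    if len(Q)>10: print(cv2.minAreaRect(Q[:,:2].astype(np.float32)),np.percentile(Q[:,2],[2,50,98]))
E
```

```text
[ 440.1 -189.2   56.4] [180.   -0.1  84.6] [ 0.2  0.6 -1.1]
side 624
((437.89166259765625, -188.42576599121094), (74.38751983642578, 51.98056411743164), 85.087890625) [84.6 92.5 95.8]
top 0
```

Call:
play_rows --pt "1 0 0 3 0" --pt "1 0 0 5 0" --pt "1 0 0 5.6 0" --pt "1 0 0 5.9 0" --pt "1 0 0 5.9 0"

```text
clock: 12.6
eef_pos: [439.8, -189.3, -2.7]
tool_rot: [-3.141, -0.0, 1.477]
force: [-0.0, 0.4, -1.2]
width: 51.1
gripper_force: 63.0
```

Call:
play_rows --pt "1 0 0 0.1 0" --pt "1 0 0 0.1 0"

```text
clock: 12.8
eef_pos: [440.0, -190.0, -3.3]
tool_rot: [3.141, 0.0, 1.476]
force: [0.1, -0.4, -0.9]
width: 51.1
gripper_force: 63.0
```

Call:
play_rows --pt "1 0 0 0.1 0" --pt "1 0 0 0.1 0"

```text
clock: 13.0
eef_pos: [439.9, -190.1, -3.5]
tool_rot: [3.14, -0.0, 1.476]
force: [-1.3, 1.2, 9.2]
width: 50.8
gripper_force: 64.2
```

Call:
play_rows --pt "1 0 0 0.1 0" --pt "1 0 0 0.1 0"

```text
clock: 13.2
eef_pos: [440.0, -190.1, -3.5]
tool_rot: [3.139, -0.001, 1.475]
force: [-2.6, 1.6, 21.6]
width: 50.3
gripper_force: 65.6
```

Call:
play_rows --pt "1 0 0 -0.15 0" --pt "0 0 0 -0.15 0" --pt "0 0 0 -0.15 0" --pt "0 0 0 -0.15 0" --pt "0 0 0 -0.15 0" --pt "0 0 0 -4 0" --pt "0 0 0 -8 0" --pt "0 0 0 -8 0"

```text
clock: 14.0
eef_pos: [441.8, -191.7, 77.9]
tool_rot: [3.135, 0.002, 1.475]
force: [0.7, -0.4, 0.6]
width: 85.9
gripper_force: 0.0
```

```bash
python3 - <<'E'
from h import *
np.set_printoptions(precision=1,suppress=True)
s=ctrl.read_state();print(s["eef_pos"],np.degrees(s["tool_rot"]))
Z=[np.load(n+"0.npz")["C"].reshape(-1,3) for n in("top","side")]
for nm,P in zip(("top","side"),Z):
  for lo,hi in((60,100),(100,160),(160,260)):
    print(nm,lo,[(y,round(P[(abs(P[:,1]-y)<10)&(P[:,2]>lo)&(P[:,2]<hi)&(P[:,0]>600)][:,0].min(initial=9999))) for y in range(-360,140,20)])
T["yellow"]=(439,-190,84.5)
Q=lid("side","yellow");print(cv2.minAreaRect(Q[:,:2].astype(np.float32)),np.percentile(Q[:,2],[2,50,98]))
P=Z[1];k=(np.hypot(P[:,0]-610,P[:,1]+300)<150)&(P[:,2]>400);print("516:",P[k][:3])
E
```

```text
[ 441.8 -191.7   77.9] [179.6   0.1  84.5]
top 60 [(-360, 762), (-340, 762), (-320, 762), (-300, 763), (-280, 762), (-260, 762), (-240, 798), (-220, 793), (-200, 793), (-180, 799), (-160, 819), (-140, 693), (-120, 694), (-100, 680), (-80, 678), (-60, 678), (-40, 678), (-20, 694), (0, 694), (20, 717), (40, 701), (60, 701), (80, 702), (100, 703), (120, 717)]
top 100 [(-360, 789), (-340, 791), (-320, 792), (-300, 792), (-280, 792), (-260, 791), (-240, 799), (-220, 793), (-200, 793), (-180, 799), (-160, 821), (-140, 694), (-120, 693), (-100, 693), (-80, 692), (-60, 692), (-40, 693), (-20, 694), (0, 694), (20, 717), (40, 702), (60, 702), (80, 701), (100, 703), (120, 717)]
top 160 [(-360, 793), (-340, 796), (-320, 795), (-300, 794), (-280, 795), (-260, 794), (-240, 801), (-220, 796), (-200, 796), (-180, 801), (-160, 826), (-140, 718), (-120, 718), (-100, 717), (-80, 716), (-60, 716), (-40, 717), (-20, 717), (0, 717), (20, 718), (40, 716), (60, 716), (80, 716), (100, 716), (120, 717)]
side 60 [(-360, 761), (-340, 760), (-320, 761), (-300, 761), (-280, 762), (-260, 761), (-240, 9999), (-220,
[... 278 characters left out ...]
-280, 790), (-260, 789), (-240, 799), (-220, 794), (-200, 794), (-180, 798), (-160, 9999), (-140, 692), (-120, 691), (-100, 691), (-80, 691), (-60, 691), (-40, 692), (-20, 692), (0, 692), (20, 715), (40, 700), (60, 700), (80, 700), (100, 701), (120, 716)]
side 160 [(-360, 789), (-340, 791), (-320, 793), (-300, 791), (-280, 794), (-260, 792), (-240, 802), (-220, 795), (-200, 794), (-180, 800), (-160, 954), (-140, 716), (-120, 716), (-100, 715), (-80, 715), (-60, 715), (-40, 715), (-20, 716), (0, 715), (20, 716), (40, 715), (60, 715), (80, 714), (100, 714), (120, 716)]
((438.2751159667969, -185.50527954101562), (84.42407989501953, 52.12519073486328), 85.36919403076172) [25.4 32.8 36.3]
516: []
```

Call:
play_rows --pt "1 6.6 18.7 0 84.5" --pt "1 6.6 18.7 0 84.5" --pt "1 6.6 18.7 0 84.5" --pt "1 6.6 18.7 0 84.5" --pt "1 6.6 18.7 0 84.5" --pt "1 6.6 18.7 0 84.5" --pt "1 6.6 18.7 0 84.5" --pt "1 6.6 18.7 0 84.5" --pt "1 6.6 18.7 0 84.5" --pt "1 6.6 18.7 0 84.5"

```text
clock: 15.05
eef_pos: [630.8, -142.2, 72.4]
tool_rot: [-3.141, 0.003, -0.005]
force: [-0.6, 0.5, -0.0]
width: 0.2
gripper_force: 0.0
```

Call:
play_rows --pt "1 0 0 0 0" --pt "1 0 0 0 0"

```text
clock: 15.25
eef_pos: [631.1, -142.3, 73.1]
tool_rot: [-3.141, 0.002, 0.003]
force: [-0.1, 1.3, -0.0]
width: 0.3
gripper_force: 0.0
```

Call:
play_rows --pt "1 0.3 0.2 2 0" --pt "1 0.3 0.2 4 0" --pt "1 0.3 0.2 5 0" --pt "1 0.3 0.2 5.4 0" --pt "1 0.3 0.2 5.5 0" --pt "1 0.3 0.2 5.5 0"

```text
clock: 15.85
eef_pos: [635.1, -144.8, 19.7]
tool_rot: [3.141, -0.001, 0.001]
force: [-0.6, 0.2, 0.1]
width: -0.0
gripper_force: 0.0
```

Call:
play_rows --pt "1 0 0 0.1 0" --pt "1 0 0 0.1 0" --pt "1 0 0 0.1 0"

```text
clock: 16.15
eef_pos: [635.1, -144.5, 18.8]
tool_rot: [3.142, -0.001, 0.001]
force: [1.0, 0.1, -0.3]
width: -0.2
gripper_force: 0.0
```

Call:
play_rows --pt "1 0 0 0.1 0" --pt "1 0 0 0.1 0" --pt "1 0 0 0.1 0"

```text
clock: 16.45
eef_pos: [634.8, -144.5, 17.3]
tool_rot: [-3.142, 0.0, 0.0]
force: [0.1, -0.5, -0.6]
width: -0.3
gripper_force: 0.0
```

Call:
play_rows --pt "1 0 0 0.1 0" --pt "1 0 0 0.1 0" --pt "1 0 0 0.1 0"

```text
clock: 16.75
eef_pos: [635.0, -144.6, 16.4]
tool_rot: [3.141, -0.0, 0.0]
force: [-0.2, -0.2, -0.5]
width: -0.1
gripper_force: 0.4
```

Call:
play_rows --pt "1 0 0 0.1 0" --pt "1 0 0 0.1 0" --pt "1 0 0 0.1 0"

```text
clock: 17.05
eef_pos: [635.6, -144.8, 15.8]
tool_rot: [3.141, -0.002, 0.001]
force: [2.1, -0.6, 3.2]
width: -0.0
gripper_force: 1.3
```

Call:
play_rows --pt "1 0 0 0.1 0" --pt "1 0 0 0.1 0" --pt "1 0 0 0.1 0"

```text
clock: 17.35
eef_pos: [634.2, -144.3, 14.0]
tool_rot: [-3.141, 0.001, 0.0]
force: [0.6, -0.2, 1.2]
width: -0.0
gripper_force: 0.6
```

```bash
cat >> h.py <<'E'
def tilt(k):
    x,y,a=T[k];t=np.radians(a)
    for n in("top","side"):
        Q=lid(n,k); xx=(Q[:,:2]-[x,y])@[np.cos(t),np.sin(t)]
        print(n,len(Q),[(b,round(float(np.median(Q[(xx>=b)&(xx<b+10),2])),1)) for b in range(-40,40,10) if((xx>=b)&(xx<b+10)).sum()>3])
E
python3 -c "
from h import *
tilt('green');s=ctrl.read_state();print(s['eef_pos'],s['force'])"
```

```text
top 62 [(-40, 32.8), (-30, 31.6), (-20, 30.3), (-10, 29.4), (10, 27.6)]
side 357 [(-40, 33.6), (-30, 31.9), (-20, 30.8), (-10, 29.7), (0, 29.0), (10, 27.6), (20, 27.3), (30, 26.5)]
[ 634.1881594  -144.31131148   13.98076596] [-0.13676715 -0.48821508  1.8719329 ]
```

Call:
play_rows --pt "1 0 0 -2 0" --pt "1 0 0 -5 0" --pt "0 -2.8 -0.9 -5 17.5" --pt "0 -2.8 -0.9 -5 17.5" --pt "0 -2.8 -0.9 -5 17.5" --pt "0 -2.8 -0.9 -5 17.5" --pt "0 -2.8 -0.9 -5 17.5" --pt "0 -2.8 -0.9 -5 17.5"

```text
clock: 18.25
eef_pos: [607.1, -135.7, 64.4]
tool_rot: [-3.141, -0.0, -0.303]
force: [-0.1, 0.0, 0.3]
width: 84.8
gripper_force: 0.0
```

```bash
python3 -c "
from h import *
for n in('side','top'):
    Q=lid(n,'green');print(n,cv2.minAreaRect(Q[:,:2].astype(np.float32)),Q.mean(0))
s=ctrl.read_state();print(s['eef_pos'],np.degrees(s['tool_rot'][2]))"
```

```text
side ((605.48583984375, -134.82785034179688), (53.75947570800781, 70.01937866210938), 71.65325927734375) [ 605.45420843 -133.0693915    28.38624195]
top ((581.3216552734375, -130.1930389404297), (23.897258758544922, 54.39700698852539), 6.139427661895752) [ 582.53301774 -132.86816938   28.2733056 ]
[ 606.90734528 -135.73985176   64.32671926] -17.430154304103006
```

Call:
play_rows --pt "0 0 0 3.5 0" --pt "0 0 0 5.5 0" --pt "0 0 0 6.7 0" --pt "0 0 0 7.25 0" --pt "0 0 0 7.25 0" --pt "1 0 0 7.25 0" --pt "1 0 0 7.25 0" --pt "1 0 0 7.25 0" --pt "1 0 0 7.25 0" --pt "1 0 0 7.25 0"

```text
clock: 19.35
eef_pos: [607.7, -135.9, -6.9]
tool_rot: [-3.141, -0.002, -0.305]
force: [-0.5, 0.1, 5.8]
width: 50.8
gripper_force: 63.2
```

Call:
play_rows --pt "1 0 0 -3 0" --pt "1 0 0 -7 0" --pt "1 -12.75 17.85 -7 -102" --pt "1 -12.75 17.85 -7 -102" --pt "1 -12.75 17.85 -7 -102" --pt "1 -12.75 17.85 -7 -102" --pt "1 -12.75 17.85 -7 -102" --pt "1 -12.75 17.85 -7 -102" --pt "1 -12.75 17.85 -7 -102" --pt "1 -12.75 17.85 -7 -102"

```text
clock: 20.35
eef_pos: [431.3, -267.8, 62.0]
tool_rot: [3.142, -0.0, 0.89]
force: [0.1, -0.1, -1.2]
width: 50.8
gripper_force: 63.0
```

Call:
play_rows --pt "1 0 0 0 0" --pt "1 0 0 0 0"

```text
clock: 20.55
eef_pos: [431.5, -267.5, 61.9]
tool_rot: [-3.142, -0.0, 0.881]
force: [0.1, 0.2, -2.2]
width: 50.8
gripper_force: 63.0
```

Call:
play_rows --pt "1 0 0 0 -34" --pt "1 0 0 0 -34" --pt "1 0 0 0 -34" --pt "1 0 0 0 -34" --pt "1 0 0 0 -34" --pt "1 0 0 0 -34"

```text
clock: 21.15
eef_pos: [431.5, -267.4, 61.8]
tool_rot: [-3.141, -0.0, 1.473]
force: [-0.3, 0.6, -0.9]
width: 50.7
gripper_force: 63.0
```

```bash
python3 -c "
from h import *
s=ctrl.read_state();p=s['eef_pos'];print(p,np.degrees(s['tool_rot'][2]))
im,d=ctrl.get_image('side');C=cloud('side',d);I=im.astype(int)
m=(I[...,1]-I[...,0]>25)&(C[...,2]>60)&(C[...,2]<120)&(np.hypot(C[...,0]-p[0],C[...,1]-p[1])<55)
Q=C[m];print(len(Q),cv2.minAreaRect(Q[:,:2].astype(np.float32)),np.percentile(Q[:,2],[2,98]))
T['yellow']=(439,-190,84.5);Q=lid('side','yellow',45);Q=Q[Q[:,2]>30];print(cv2.minAreaRect(Q[:,:2].astype(np.float32)),np.percentile(Q[:,2],[2,50,98]))
"
```

```text
[ 431.4611287  -267.43035464   61.75015819] 84.41967906797495
390 ((429.9361572265625, -265.6569519042969), (74.7213363647461, 50.27223205566406), 85.73213958740234) [ 91.23753474 101.05280978]
((437.5438232421875, -190.43783569335938), (74.12062072753906, 51.755958557128906), 85.09058380126953) [30.45166269 32.75227667 36.32732047]
```

Call:
play_rows --pt "1 0 0 3 0" --pt "1 0 0 5 0" --pt "1 0 0 5.9 0" --pt "1 0 0 6.25 0" --pt "1 0 0 6.35 0" --pt "1 0 0 6.35 0"

```text
clock: 21.85
eef_pos: [432.0, -267.8, -1.1]
tool_rot: [3.141, 0.001, 1.478]
force: [0.1, -0.2, -1.9]
width: 50.9
gripper_force: 63.0
```

Call:
play_rows --pt "1 0 0 0.1 0" --pt "1 0 0 0.1 0"

```text
clock: 22.05
eef_pos: [431.9, -267.6, -2.1]
tool_rot: [3.141, 0.0, 1.478]
force: [-0.6, 0.3, -0.5]
width: 50.9
gripper_force: 63.0
```

Call:
play_rows --pt "1 0 0 0.1 0" --pt "1 0 0 0.1 0"

```text
clock: 22.25
eef_pos: [432.0, -267.7, -3.0]
tool_rot: [3.141, 0.0, 1.478]
force: [-0.8, 0.5, 5.4]
width: 50.6
gripper_force: 63.5
```

Call:
play_rows --pt "0 0 0 0 0" --pt "0 0 0 0 0" --pt "0 0 0 0 0" --pt "0 0 0 0 0" --pt "0 0 0 -4 0" --pt "0 0 0 -8 0" --pt "0 0 0 -8 0"

```text
clock: 22.95
eef_pos: [434.0, -269.4, 80.2]
tool_rot: [3.135, 0.004, 1.478]
force: [1.0, -1.0, -0.5]
width: 85.5
gripper_force: 0.0
```

Call:
play_rows --pt "1 -0.06 15.44 0 -59.7" --pt "1 -0.06 15.44 0 -59.7" --pt "1 -0.06 15.44 0 -59.7" --pt "1 -0.06 15.44 0 -59.7" --pt "1 -0.06 15.44 0 -59.7" --pt "1 -0.06 15.44 0 -59.7" --pt "1 -0.06 15.44 0 -59.7" --pt "1 -0.06 15.44 0 -59.7" --pt "1 -0.06 15.44 0 -59.7" --pt "1 -0.06 15.44 0 -59.7"

```text
clock: 23.95
eef_pos: [585.0, -282.2, 76.0]
tool_rot: [-3.141, -0.001, 2.518]
force: [-0.9, 0.8, 0.3]
width: 0.1
gripper_force: 0.0
```

```bash
python3 -c "
from h import *
s=ctrl.read_state();p=s['eef_pos'];print(p,np.degrees(s['tool_rot'][2]))
T['green']=(431.5,-267,84.5);T['yellow']=(439,-190,84.5)
for k in('green','yellow','blue'):
  for n in('top','side'):
    Q=lid(n,k,45);Q=Q[Q[:,2]>27]
    if len(Q)>20: print(k,n,cv2.minAreaRect(Q[:,:2].astype(np.float32)),np.percentile(Q[:,2],[2,50,98]))
im,_=ctrl.get_image('top');save('t3.png',cv2.resize(im[120:290,90:390],(800,453)))
"
```

```text
[ 585.04522012 -282.242722     76.00981613] 144.26302337923164
green side ((429.5600891113281, -266.1127624511719), (72.17890167236328, 50.64714050292969), 84.50335693359375) [29.77397802 33.03742888 36.08419932]
yellow side ((437.608154296875, -189.6021728515625), (72.52037048339844, 52.013736724853516), 84.95018768310547) [28.37705608 32.78835271 36.17604263]
blue side ((610.0419311523438, -299.7538146972656), (52.66530227661133, 70.73493957519531), 54.18635177612305) [27.19870271 29.09823696 31.91262206]
```

View pics/t3.png

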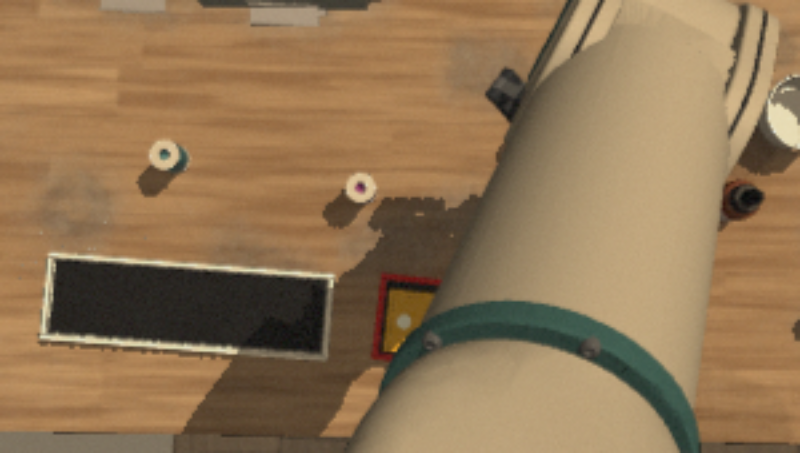

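Call:
play_rows --pt "1 0 0 2 0" --pt "1 0 0 4 0" --pt "1 0 0 5.2 0" --pt "1 0 0 5.7 0" --pt "1 0 0 5.8 0" --pt "1 0 0 5.8 0"

```text
clock: 24.9
eef_pos: [585.7, -282.6, 18.8]
tool_rot: [3.141, 0.001, 2.52]
force: [0.2, 0.4, 1.2]
width: -0.2
gripper_force: 0.0
```

Call:
play_rows --pt "1 0 0 0.15 0" --pt "1 0 0 0.15 0" --pt "1 0 0 0.15 0"

```text
clock: 25.2
eef_pos: [585.5, -282.5, 17.3]
tool_rot: [3.141, 0.001, 2.52]
force: [-0.3, 0.8, -1.1]
width: 0.0
gripper_force: 0.0
```

Call:
play_rows --pt "1 0 0 0.1 0" --pt "1 0 0 0.1 0" --pt "1 0 0 0.1 0"

```text
clock: 25.5
eef_pos: [585.5, -282.4, 16.4]
tool_rot: [3.141, 0.001, 2.52]
force: [-0.5, 0.4, 4.8]
width: -0.2
gripper_force: 2.4
```

Call:
play_rows --pt "1 0 0 0.1 0" --pt "1 0 0 0.1 0" --pt "1 0 0 0.1 0"

```text
clock: 25.8
eef_pos: [585.5, -282.4, 16.2]
tool_rot: [3.141, 0.001, 2.52]
force: [-3.0, 0.9, 10.4]
width: 0.1
gripper_force: 5.5
```

Call:
play_rows --pt "1 0 0 0.1 0" --pt "1 0 0 0.1 0" --pt "1 0 0 0.1 0"

```text
clock: 26.1
eef_pos: [585.5, -282.4, 16.1]
tool_rot: [3.141, 0.001, 2.52]
force: [-3.1, 2.4, 17.3]
width: -0.0
gripper_force: 8.3
```

```bash
python3 -c "
from h import *
tilt('blue');s=ctrl.read_state();print(s['eef_pos'],s['force'])"
```

```text
top 0 []
side 201 [(-40, 28.6), (-30, 28.7), (-20, 29.3), (-10, 28.6), (0, 28.7), (10, 28.5), (20, 29.1), (30, 31.4)]
[ 585.47922747 -282.39246021   16.04841015] [-4.1043322   2.22719609 17.59968253]
```

Call:
play_rows --pt "1 0 0 -2 0" --pt "1 0 0 -5 0" --pt "0 -3 0.01 -5 0" --pt "0 -3 0.01 -5 0" --pt "0 -3 0.01 -5 0" --pt "0 -3 0.01 -5 0" --pt "0 -3 0.01 -5 0" --pt "0 -3 0.01 -5 0"

```text
clock: 27.0
eef_pos: [609.1, -299.2, 63.4]
tool_rot: [-3.141, -0.001, 2.52]
force: [1.0, 0.3, 0.6]
width: 84.9
gripper_force: 0.0
```

```bash
python3 -c "
from h import *
for n in('side',):
    Q=lid(n,'blue');print(n,cv2.minAreaRect(Q[:,:2].astype(np.float32)),len(Q))
s=ctrl.read_state();print(s['eef_pos'],np.degrees(s['tool_rot'][2]))"
```

```text
side ((610.1038818359375, -299.662353515625), (51.17438507080078, 69.25782775878906), 54.37452697753906) 382
[ 609.33010392 -299.36894803   63.55173683] 144.4109766938685
```

Call:
play_rows --pt "0 0 0 3.5 0" --pt "0 0 0 5.5 0" --pt "0 0 0 6.6 0" --pt "0 0 0 7.15 0" --pt "0 0 0 7.15 0" --pt "1 0 0 7.15 0" --pt "1 0 0 7.15 0" --pt "1 0 0 7.15 0" --pt "1 0 0 7.15 0" --pt "1 0 0 7.15 0"

```text
clock: 28.05
eef_pos: [610.7, -300.2, -6.2]
tool_rot: [3.141, 0.002, 2.52]
force: [-0.8, 0.2, 5.5]
width: 50.5
gripper_force: 63.5
```

Call:
play_rows --pt "1 0 0 -3 0" --pt "1 0 0 -7 0" --pt "1 0 0 -7.5 0"

```text
clock: 28.35
eef_pos: [612.9, -301.4, 72.3]
tool_rot: [3.14, 0.008, 2.52]
force: [0.9, -0.8, -1.5]
width: 50.8
gripper_force: 63.1
```

Call:
play_rows --pt "1 31.45 16.1 0 57.6" --pt "1 31.45 16.1 0 57.6" --pt "1 31.45 16.1 0 57.6" --pt "1 31.45 16.1 0 57.6" --pt "1 31.45 16.1 0 57.6" --pt "1 31.45 16.1 0 57.6" --pt "1 31.45 16.1 0 57.6" --pt "1 31.45 16.1 0 57.6" --pt "1 31.45 16.1 0 57.6" --pt "1 31.45 16.1 0 57.6"

```text
clock: 29.35
eef_pos: [448.7, 13.1, 67.4]
tool_rot: [3.14, 0.001, 1.515]
force: [0.7, -0.2, -1.8]
width: 51.0
gripper_force: 63.1
```

Call:
play_rows --pt "1 0 0 0 0" --pt "1 0 0 0 0"

```text
clock: 29.55
eef_pos: [448.4, 12.7, 67.4]
tool_rot: [3.141, 0.0, 1.512]
force: [0.5, 0.1, -1.1]
width: 50.8
gripper_force: 63.2
```

```bash
python3 -c "
from h import *
s=ctrl.read_state();p=s['eef_pos'];y=np.degrees(s['tool_rot'][2]);print(p,y)
im,d=ctrl.get_image('side');C=cloud('side',d);I=im.astype(int)
m=(I[...,2]-I[...,0]>50)&(C[...,2]>60)&(C[...,2]<120)&(np.hypot(C[...,0]-p[0],C[...,1]-p[1])<55)
Q=C[m];print(len(Q),cv2.minAreaRect(Q[:,:2].astype(np.float32)),np.percentile(Q[:,2],[2,98]))
print(plan((*p,y),448,14,0,86.8))
"
```

```text
[448.37355256  12.65564202  67.35034602] 86.65157366451865
802 ((446.4448547363281, 13.275959014892578), (68.89327239990234, 50.42070770263672), 88.26217651367188) [ 96.10879339 105.236079  ]
[np.float64(0.13), np.float64(-0.05), np.float64(6.74), np.float64(-0.15)]
```

Call:
play_rows --pt "1 0 0 3 0" --pt "1 0 0 5 0" --pt "1 0 0 6.2 0" --pt "1 0 0 6.7 0" --pt "1 0 0 6.85 0" --pt "1 0 0 6.85 0"

```text
clock: 30.2
eef_pos: [447.9, 13.7, -1.3]
tool_rot: [-3.141, 0.0, 1.514]
force: [0.4, -0.0, -1.1]
width: 50.5
gripper_force: 63.3
```

Call:
play_rows --pt "1 0 0 0.1 0" --pt "1 0 0 0.1 0"

```text
clock: 30.4
eef_pos: [448.0, 14.2, -1.8]
tool_rot: [3.141, -0.0, 1.515]
force: [-0.5, -1.3, -1.5]
width: 50.7
gripper_force: 63.3
```

Call:
play_rows --pt "1 0 0 0.1 0" --pt "1 0 0 0.1 0"

```text
clock: 30.6
eef_pos: [448.1, 14.3, -2.3]
tool_rot: [3.14, -0.001, 1.515]
force: [-0.7, 0.7, 6.8]
width: 50.6
gripper_force: 64.3
```

Contact; release, rise, and back the arm away to the left so the cameras see everything.

Call:
play_rows --pt "0 0 0 0 0" --pt "0 0 0 0 0" --pt "0 0 0 0 0" --pt "0 0 0 0 0" --pt "0 0 0 -4 0" --pt "0 0 0 -9 0" --pt "0 0 0 -14 0" --pt "0 0 0 -14 0"

```text
clock: 31.4
eef_pos: [451.2, 13.8, 141.5]
tool_rot: [3.132, -0.001, 1.515]
force: [0.4, 0.6, 0.3]
width: 85.4
gripper_force: 0.0
```

Call:
play_rows --pt "0 20 0 -4 0" --pt "0 25 0 -4 0" --pt "0 25 0 -4 0" --pt "0 25 0 -4 0" --pt "0 25 0 -4 0" --pt "0 25 0 -4 0" --pt "0 25 0 -4 0"

```text
clock: 32.1
eef_pos: [460.9, 265.3, 176.1]
tool_rot: [-3.141, 0.001, 1.519]
force: [0.4, -0.7, -0.2]
width: 85.4
gripper_force: 0.0
```

```bash
python3 -c "
from h import *
T.update(green=(431.5,-267,84.5),yellow=(439,-190,84.5),blue=(448,14,86.8))
for k in T:
  for n in('top','side'):
    Q=lid(n,k,45);Q=Q[Q[:,2]>27]
    if len(Q)>20: print(k,n,cv2.minAreaRect(Q[:,:2].astype(np.float32)),np.percentile(Q[:,2],[2,50,98]))
im,_=ctrl.get_image('top');save('t4.png',cv2.resize(im[120:290,90:390],(800,453)))
print(ctrl.read_state()['force'])
"
```

```text
blue top ((447.07086181640625, 11.899007797241211), (69.08879089355469, 50.644779205322266), 86.61150360107422) [29.12466152 32.39117251 35.87599765]
blue side ((445.89166259765625, 12.909175872802734), (71.60333251953125, 51.63962936401367), 87.21430206298828) [29.98077356 32.75550334 35.88199519]
green top ((431.3221435546875, -267.3972473144531), (69.89724731445312, 50.859832763671875), 84.26856994628906) [28.90946602 31.94411355 35.55765498]
green side ((430.0027770996094, -265.9873962402344), (73.26614379882812, 51.935787200927734), 84.10794067382812) [30.0792087  33.03129939 36.28215855]
yellow top ((438.8947448730469, -191.12738037109375), (69.49530029296875, 51.72417449951172), 84.8919677734375) [28.91895541 32.19456124 35.91775155]
yellow side ((437.4119873046875, -192.2992401123047), (78.46361541748047, 52.092926025390625), 84.56155395507812) [28.27314546 32.79159746 35.96802111]
[ 0.05526732 -0.10397424 -0.39855691]
```

View pics/t4.png

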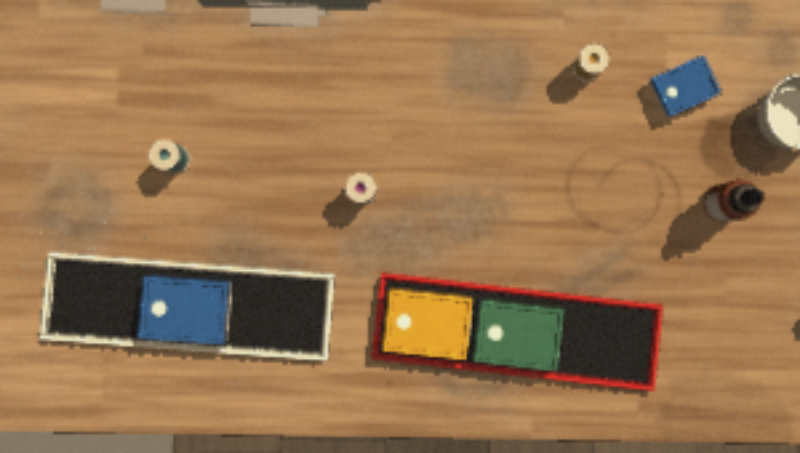

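The picture shows the blue tin at (185,310) flat in the white tray, and yellow at (428,323) and green at (517,335) flat in the red tray. All three spools and the dropper bottle are standing.

```bash
python3 -c "
from cell import ctrl
print(ctrl.finish_job())"
```

```text
the job is handed in; nothing more can be done
None
```

The job is handed in: the blue tin is steady and lies flat in the white tray, yellow and green rock and lie flat in the red tray, and in the last picture the spools and dropper bottle were still standing in place.

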